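# Index the bead turntable and fill the tall tin

### The arm

A 7-joint arm with a two-finger parallel gripper is mounted at the origin on the work surface. World frame = base frame: x ahead of the robot, y to its left, z up, the work surface at z = 0. Lengths are in mm, angles in rad, forces in N, time in s.
With the tool pointing down it reaches from about 400 to 875 mm from the base axis. Payload 4.4 kg.
Tool frame: the origin (TCP) lies between the finger pads; the fingertips stand 22 mm ahead of it and the grasp point (between the pads) lies 3 mm ahead of it; z points along the fingers, y is the line along which they close (so a half turn about z gives the same grasp; the last joint's range is limited). The gripper opens to 85 mm and grips with 20 to 120 N. Pads are 22 mm wide; open, the fingers measure 114 mm over their backs; the gripper's body (76 mm by 85 mm) begins 54 mm behind the grasp point. The pads swing forward as they close: fully open they stand 13 mm farther back than shut.
Start: joints at [-1.267, 0.628, 0.038, 1.517, -0.027, 0.996, -0.02], TCP at [234.907, 606.083, 253.313] pointing down, gripper open.
Joint ranges: [-3.06, 3.06], [-0.37, 2.12], [-1.25, 1.32], [0.18, 2.47], [-1.1, 4.24], [0.23, 1.98], [-2.94, 2.94]. Speed limits (rad/s): [2.57, 2.57, 3.14, 3.14, 3.14, 3.14, 3.14].

### API

Orientations are given as [roll, pitch, yaw] about the fixed x, y, z axes, in that order (R = Rz(yaw) Ry(pitch) Rx(roll)).
In Python, from cell import ctrl gives the robot as it stands.
- The arm moves only by the tool step_arm, never from a script. Its argument "plan" is a list of rows, each an object of numbers: "dx", "dy", "dz": the shift along the tool's x, y, z scaled (see below); "ax", "ay", "az": the turn, a rotation vector about the tool's x, y, z scaled (see below); "gripper": the opening, from 0 (shut) to 1 (fully open). A call has 1 to 20 rows; each row shifts and turns the commanded pose from where the row before left it, along the tool's axes as they then stand; what a row does not reach is not made up. The controller multiplies each number of a shift by 0.3 m and each number of a turn by 90 degrees. A row lasts 1/8 s, in which the tool goes at most 62.5 mm and 10.7 degrees, less where a joint would pass 70% of its speed; a pose out of reach is approached as far as the arm can. A call with a number of a shift or a turn outside -1 to 1 is refused whole. A call with a gripper value outside its range is refused whole. The fingers move at their own pace and stop on an object; the grip force is fixed at half the most. Time passes only in rows, so rows that do not move let the fingers close. It gives the time, the measured TCP pose, the force, the opening and the grip force at its end, in the units of the state.
- ctrl.read_state(): the state, without advancing time (a new reading comes with each control period).
- ctrl.get_image(name): name is "scene" or "top" or "wrist"; returns a dict with "color" (480x640x3 uint8, red, green, blue), "range_z" (480x640 float32, mm along the optical axis (not along the pixel's ray), 0 where there is no reading), "fx", "fy", "cx", "cy" (pixels), "T" (4x4, takes a point from camera to world coordinates); the wrist camera has in their place "T_tool_cam" (4x4, takes a point from camera to tool coordinates, whose origin is the TCP and whose axes are the flange's). Camera axes: x right, y down, z forward; pixel columns grow to the right and rows downward; lengths in mm; the calibration is good to about 2 mm. The wrist camera is an equidistant fisheye: a pixel r from the principal point sees the ray r / f radians off the axis. A picture is of the moment at which its call begins: read the wrist's pose just before it.
- ctrl.finish_job(): hands the job in; it is judged then, once.
The state is a dict: "clock": time; "qpos": joint angles; "qd": joint speeds; "tau": joint torques, N m; "eef_pos": TCP position; "tool_rot": TCP orientation; "force": force on the tool from outside, world axes, zero at the start; "torque": the same for the moment, N m; "width": finger opening in mm; "gripper_force": force on a finger pad.
Only numpy, scipy, OpenCV 4.12 (cv2) and the standard library are available. Lean on these libraries where they do the work, as an engineer would, in place of code of your own. Each camera call takes 0.05 s, during which the arm holds its last target. There are 200 camera calls.

### The job

First turn the turntable by its handle one notch (60 degrees), to whichever side brings the tall narrow tin beneath the funnel, so that it clicks in there. Then lift the scoop by its bar, tip all five beads through the funnel into the tall tin, and set the scoop back down level on the table. Don't tip over any of the tins, and leave the other goods on the stall where they are.

Things in the scene. Friction and masses are not known exactly. Their poses are not given: they have to be found in the camera images.
- turntable (a joint): Angle of the round wooden turntable (290 mm diameter, top 35 mm above the table), rad, positive counter-clockwise from above, range -1.3 to 1.3, 0 at the start. A detent holds it at -1.047, 0 and 1.047 (60 degree steps): about 3.5 N at the handle takes it over the hump half-way, after which it pulls itself to the next detent and stays. Past +-1.047 it is pushed back.
- turntable_axis (a point): Centre of the turntable's top face, 35 mm above the table. Axes those of the fixed stand: x points level from the turntable's axis to the funnel, z up.
- turn_handle (a point): Top centre of the turntable's upright round wooden handle, 22 mm diameter and 50 mm tall (from 35 to 85 mm above the table), 115 mm from the axis. At joint 0 it stands straight across the axis from the funnel, and it turns with the turntable.
- funnel_mouth (a point): Centre of the upper rim of the fixed metal funnel, 174 mm above the table. Rim 136 mm across (130 inside); the cone narrows over 44 mm to the spout. The funnel's axis is 95 mm from the turntable's; its steel post (18 x 30 mm, 150 mm tall) stands straight beyond it, 180 mm from the turntable's axis.
- funnel_spout (a point): Centre of the spout's lower end, 112 mm above the table, 48 mm inside diameter: 7 mm above the mouth of the tall tin when that is beneath it.
- tall_tin: The tall, narrow, straight open tin: 60 mm diameter, 70 mm tall, 54 mm inside, plain metal, 0.2 kg, loose. Origin: centre of its underside, z up. It stands in one of the turntable's three ring seats (8 mm high, 2 mm play), 95 mm from the axis, one 60 degree step to either side of the seat beneath the funnel.
- low_tin: A low straight tin of the same metal, 60 mm diameter, 35 mm tall, in the turntable's seat on the other side. Origin: centre of its underside. Not to be filled.
- bowl: A flared metal bowl, 82 mm rim diameter, 36 mm tall, in the middle seat, beneath the funnel at the start. Origin: centre of its underside. Not to be filled.
- scoop: Open-fronted plywood scoop, 128 mm long, 62 wide, walls 40 high, 0.25 kg, loose, the beads in it. Origin: centre of its underside; x to its pouring end, z up. Flat floor (4 mm thick, x -60 to 25 mm, 50 mm between walls), then a ramp up 22 degrees to the lip: beads stay in while level, all roll out when tipped lip-down by 48 degrees. Uprights at x = 0 carry the grip bar.
- scoop_bar (a point): Centre of the scoop's square wooden grip bar, 16 x 16 mm, along the scoop's y, 50 mm free between the uprights, 85 mm above the scoop's underside at x = 0. Grip it from above with the fingers closing along the scoop's x. Axes those of the scoop.
- scoop_lip (a point): Middle of the scoop's pouring lip: x = 64 mm, 20 mm above the scoop's underside. Axes those of the scoop.
- bead0_center (a point): Centre of a round fired-clay bead, 20 mm diameter, 10 g, loose in the scoop at the start.
- bead1_center (a point): Centre of a round fired-clay bead, 20 mm diameter, 10 g, loose in the scoop at the start.
- bead2_center (a point): Centre of a round fired-clay bead, 20 mm diameter, 10 g, loose in the scoop at the start.
- bead3_center (a point): Centre of a round fired-clay bead, 20 mm diameter, 10 g, loose in the scoop at the start.
- bead4_center (a point): Centre of a round fired-clay bead, 20 mm diameter, 10 g, loose in the scoop at the start.
- elephant: White ceramic elephant bookend, 75 x 90 x 115 mm tall, trunk 75 mm along its -y, loose. Origin: centre of its underside. Leave alone.
- tin_box: Palm-sized painted tin box, 63 x 93 x 32 mm, shut, loose. Origin: centre of its underside. Leave alone.
- rod0: Lacquered bamboo rod, 260 mm long along its x, 14 mm thick, lying loose. Origin: middle, at the table. Leave alone.
- rod1: Lacquered bamboo rod, 260 mm long along its x, 14 mm thick, lying loose. Origin: middle, at the table. Leave alone.
- rod2: Lacquered bamboo rod, 260 mm long along its x, 14 mm thick, lying loose. Origin: middle, at the table. Leave alone.
- lantern: Battery lantern, 100 mm diameter, 215 mm tall to its carrying handle, with a black toggle switch. Does not move. Origin: centre of its underside.
- abacus: Large walnut abacus lying flat, 440 x 280 x 35 mm. Does not move. Origin: centre of its underside.
Things that resemble listed ones, but are neither listed nor needed, are in the scene too. Leave any pink or turquoise look-alike of the scoop alone.

How it is judged (in metres and radians):
On the way:
1. the tall tin stands still beneath the funnel, the turntable in its detent, with the five beads still in the scoop (horizontal distance between tall_tin and funnel_spout below 0.009 m and angle between tall_tin's own z axis and vertical below 0.1 rad and velocity of joint turntable between -0.06 and 0.06 rad/s and (value of joint turntable above 0.95 rad or value of joint turntable below -0.95 rad) and distance between each of bead0_center, bead1_center, bead2_center, bead3_center, bead4_center and scoop below 0.1 m), for 0.3 s.
At the end, for the whole second after the job is handed in: All five beads lie inside the tall tin; the tall tin stands upright on the turntable with its axis within 9 mm of the funnel's, the turntable at rest in its detent; the scoop stands level (within 0.1 rad), at rest and released on the table top (underside within 10 mm of it) (horizontal distance between tall_tin and funnel_spout below 0.009 m and angle between each of tall_tin, scoop's own z axis and vertical below 0.1 rad and velocity of joint turntable between -0.06 and 0.06 rad/s and (value of joint turntable above 0.95 rad or value of joint turntable below -0.95 rad) and horizontal distance between each of bead0_center, bead1_center, bead2_center, bead3_center, bead4_center and tall_tin below 0.028 m and z of bead0_center in the frame of tall_tin between 0 and 0.07 m and z of bead1_center in the frame of tall_tin between 0 and 0.07 m and z of bead2_center in the frame of tall_tin between 0 and 0.07 m and z of bead3_center in the frame of tall_tin between 0 and 0.07 m and z of bead4_center in the frame of tall_tin between 0 and 0.07 m and height (world z) of scoop between -0.01 and 0.01 m and linear speed of scoop below 0.03 m/s); the robot touches nothing.
It fails at once if a tin or the bowl on the turntable is tipped by more than 0.4 rad (angle between any of tall_tin, low_tin, bowl's own z axis and vertical above 0.4 rad).
It fails at once if the elephant, the tin box or a bamboo rod is shoved by more than 30 mm (distance of any of elephant, tin_box, rod0, rod1, rod2 from where it was at the start of the episode above 0.03 m).
It also fails if it takes over 72 s, if anything falls off the work surface, if the arm or the gripper's body presses on something with over 40 N, if the wrist force passes 120 N, or if a joint passes its speed limit or range.

## Working session

There is one attempt and no reset: what is moved stays moved. The work goes in short steps, Python scripts to look and compute and a tool call to move; the robot and the scene stay as the last step left them, time stands still between calls to the robot, and variables do not carry over. Pictures are saved under pics/ and viewed, at most 10 in all, crops included, and the job is handed in when it is done.

Besides the shell and the picture viewer there is one more tool, called after "Call:" as name([rows], argument=value, ...), one row to a line, values as JSON. step_arm: Moves the arm, as the interface text tells. Shifts and turns lie within -1 to 1; 1 stands for 0.3 m of shift or 90 degrees of turn. Its arguments: {"type":"object","properties":{"plan":{"type":"array"}},"required":["plan"]}

```bash
ls; mkdir -p pics; python3 - <<'E'
from cell import ctrl
import cv2,numpy as np
s=ctrl.read_state();print(s)
for n in("top","scene"):
    d=ctrl.get_image(n);np.savez(f"{n}0.npz",**d)
    cv2.imwrite(f"pics/{n}0.png",d["color"][...,::-1]);print(n,d["fx"],d["cx"],d["cy"],np.round(d["T"],3).tolist())
E
```

```text
pics
{'clock': 0.0, 'qpos': array([-1.26678362,  0.62930644,  0.03845216,  1.51839748, -0.02699754,
        0.9962881 , -0.01997982]), 'qd': array([0.00022933, 0.00078477, 0.00064695, 0.00124869, 0.00158492,
       0.00068572, 0.00076405]), 'tau': array([ 5.89971605e-04, -5.63409805e+01,  1.22685079e+00, -1.93442631e+01,
        1.11473768e-02,  1.06228862e-02, -3.82620826e-06]), 'eef_pos': array([234.70142424, 605.51245057, 252.40553063]), 'tool_rot': array([-3.13971184e+00,  3.13818149e-05,  2.77179257e+00]), 'force': array([ 0.11289226,  0.3593249 , -0.64632361]), 'torque': array([-0.05670339, -0.00275052,  0.02848221]), 'gripper_force': 0.0, 'width': 85.0695396965175}
top 533.8900632588603 320.43042691011544 236.94215067185092 [[-0.029, -0.991, 0.131, 358.908], [-0.999, 0.032, 0.018, 2.822], [-0.022, -0.13, -0.991, 1422.579], [0.0, 0.0, 0.0, 1.0]]
scene 444.0785335891663 310.6606430561801 235.1690370767466 [[0.537, 0.582, -0.611, 1256.563], [0.844, -0.356, 0.402, -458.823], [0.016, -0.732, -0.682, 953.15], [0.0, 0.0, 0.0, 1.0]]
```

View pics/top0.png

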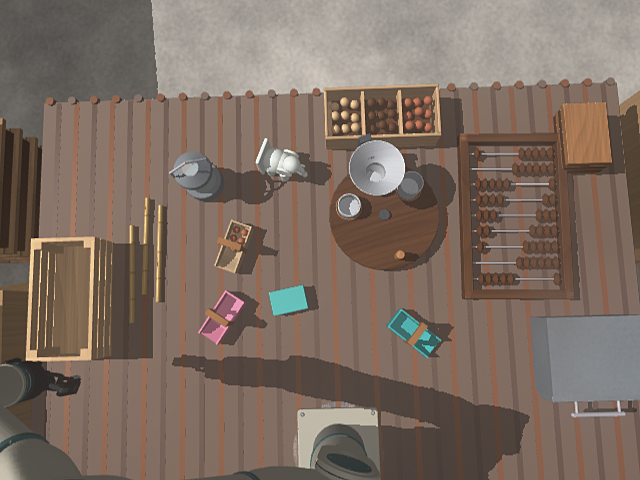

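View pics/scene0.png

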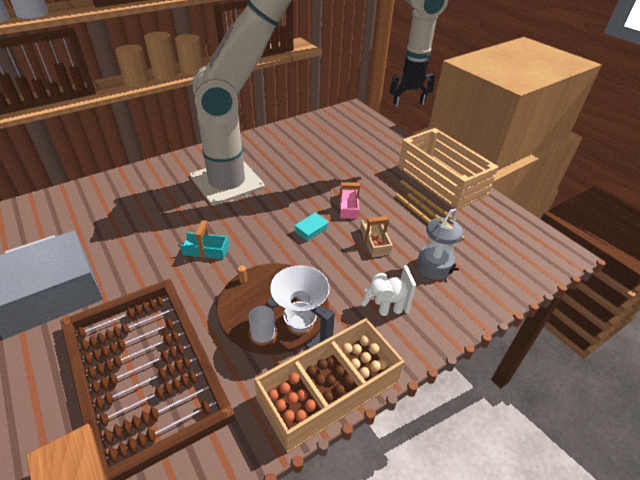

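The top view shows the plywood scoop at (235,245). Its look-alikes are the pink one at (221,317) and the turquoise one at (414,332). The turntable is centred near (388,215), the handle is at (401,255) and the funnel at (377,167). One tin is at (411,185) and looks tall; the other, at (348,206), looks low. The elephant is at (282,160), the tin box at (289,300) and the rods at about (147,260).

```bash
cat > h.py <<'E'
import numpy as np,cv2
def cloud(d):
    z=d["range_z"].astype(float);v,u=np.mgrid[:480,:640]
    P=np.stack([(u-d["cx"])/d["fx"]*z,(v-d["cy"])/d["fy"]*z,z],-1)
    return P@d["T"][:3,:3].T+d["T"][:3,3]
def ray(d,u,v,h):
    r=d["T"][:3,:3]@np.array([(u-d["cx"])/d["fx"],(v-d["cy"])/d["fy"],1]);o=d["T"][:3,3]
    return o+r*(h-o[2])/r[2]
E
python3 - <<'E'
from h import *
d=dict(np.load("top0.npz"));P=cloud(d)
v,u=np.mgrid[:480,:640]
def box(a,b,c,e):
    m=np.zeros((480,640),bool);m[b:e,a:c]=1;return m
def circ(m,h,name,tol=6):
    m=m&(abs(P[...,2]-h)<tol)
    c,_=cv2.findContours(m.astype(np.uint8),0,1);c=max(c,key=len)
    (x,y),r=cv2.minEnclosingCircle(c);q=ray(d,x,y,h);print(name,(round(x),round(y)),'r mm',round(r*P[int(y),int(x),2]*0+r*(1422-h)/534,1),q.round(1),m.sum())
    return q
print('plane check',P[350,150],P[300,380])
f=circ(box(340,130,415,205),174,'funnel',8)
t=circ(box(325,150,455,280),35,'table')
k=circ(box(385,240,415,270),85,'handle',8)
print('dist f-t',np.linalg.norm((f-t)[:2]),'k-t',np.linalg.norm((k-t)[:2]),'f-k',np.linalg.norm((f-k)[:2]))
for n,b in(('tinR',box(395,165,430,205)),('tinL',box(330,190,365,225))):
    z=P[...,2][b];print(n,np.percentile(z,[5,50,90,95,99]).round())
    for h in(70,105):
        try:circ(b,h,n+str(h),8)
        except Exception as e:print('none',h)
hsv=cv2.cvtColor(d["color"],cv2.COLOR_RGB2HSV)
# scoop: points above table
m=box(205,210,265,285)&(P[...,2]>60)
print('bar px',m.sum(),P[m].mean(0),P[m].max(0))
for lo,hi in((30,60),(70,95)):
    m=box(205,210,265,285)&(P[...,2]>lo)&(P[...,2]<hi)
    r=cv2.minAreaRect(np.float32(P[m][:,:2]));print(lo,hi,m.sum(),r)
im=d["color"][200:290,195:275,::-1];A=cv2.resize(im,None,fx=6,fy=6,interpolation=2)
cv2.imwrite("pics/scoop.png",A)
E
```

```text
plane check [ 2.60618918e+02  4.86859408e+02 -2.29091526e-01] [ 373.64073738 -123.28104923   -2.1384464 ]
funnel (377, 167) r mm 65.6 [ 688.6 -113.4  174. ] 665
table (384, 215) r mm 143.0 [ 594.5 -139.2   35. ] 6937
handle (400, 254) r mm 10.7 [ 486.1 -171.    85. ] 59
dist f-t 97.60636723088875 k-t 113.00230761515887 f-k 210.59993894004836
tinR [ -1.  39. 159. 169. 175.]
tinR70 (412, 182) r mm 24.4 [ 674.  -211.2   70. ] 66
tinR105 (411, 182) r mm 29.4 [ 664.4 -205.   105. ] 95
tinL [30. 37. 58. 69. 74.]
tinL70 (349, 204) r mm 29.5 [619.3 -47.3  70. ] 106
none 105
bar px 208 [499.82548123 217.49382961 296.57141011] [ 543.01237761  289.02963492 1422.57936025]
30 60 247 ((526.5836791992188, 258.19683837890625), (61.84916687011719, 127.57109069824219), 69.1749496459961)
70 95 128 ((526.302490234375, 258.2264709472656), (62.26126480102539, 16.1554012298584), 69.28923034667969)
```

View pics/scoop.png

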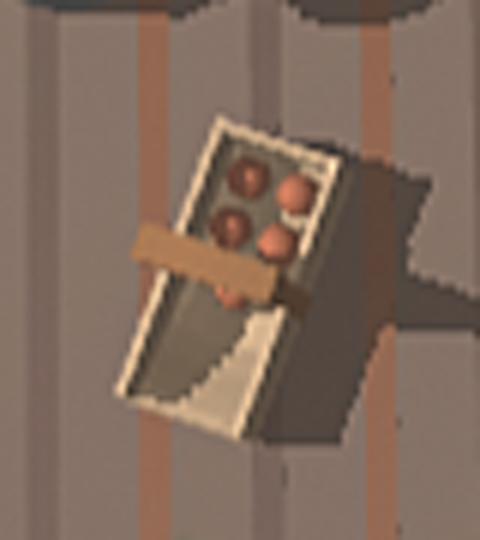

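The crop confirms the plywood scoop with five beads. Its lip is at the lower-left (crop (180,415)), so scoop yaw is about 159° and the bar is at (526, 258, 85). The heights show the right tin, at 105 mm, is the tall one, so the table must turn +60°. The fitted distances (95 and 115 mm) match the description.

```bash
cat > go.py <<'E'
import sys,numpy as np
from scipy.spatial.transform import Rotation as R
from cell import ctrl
def plan(pos,rpy):
    s=ctrl.read_state();A=R.from_euler('xyz',s["tool_rot"])
    B=R.from_euler('xyz',rpy,degrees=True)
    d=A.inv().apply(np.array(pos)-s["eef_pos"]);w=(A.inv()*B).as_rotvec()
    print('clock',round(s["clock"],2),'pos',s["eef_pos"].round(1),'rpy',np.degrees(s["tool_rot"]).round(1),'q',s["qpos"].round(2),'w',s["width"].round(1))
    print('shift units',(d/300).round(3),'rows>=',np.linalg.norm(d)/62.5,'turn units',(w/(np.pi/2)).round(3),'rows>=',np.degrees(np.linalg.norm(w))/10.7)
if __name__=="__main__":
    a=[float(x) for x in sys.argv[1:]];plan(a[:3],a[3:])
E
python3 go.py 520 0 250 180 0 158.8; python3 go.py 486.1 -171 160 180 0 15.9
```

```text
Traceback (most recent call last):
  File "go.py", line 11, in <module>
    a=[float(x) for x in sys.argv[1:]];plan(a[:3],a[3:])
                                       ~~~~^^^^^^^^^^^^^
  File "go.py", line 8, in plan
    print('clock',round(s["clock"],2),'pos',s["eef_pos"].round(1),'rpy',np.degrees(s["tool_rot"]).round(1),'q',s["qpos"].round(2),'w',s["width"].round(1))
                                                                                                                                      ^^^^^^^^^^^^^^^^
AttributeError: 'float' object has no attribute 'round'
Traceback (most recent call last):
  File "go.py", line 11, in <module>
    a=[float(x) for x in sys.argv[1:]];plan(a[:3],a[3:])
                                       ~~~~^^^^^^^^^^^^^
  File "go.py", line 8, in plan
    print('clock',round(s["clock"],2),'pos',s["eef_pos"].round(1),'rpy',np.degrees(s["tool_rot"]).round(1),'q',s["qpos"].round(2),'w',s["width"].round(1))
                                                                                                                                      ^^^^^^^^^^^^^^^^
AttributeError: 'float' object has no attribute 'round'
```

```bash
sed -i 's/s\["width"\].round(1)/round(s["width"],1)/' go.py
python3 go.py 520 0 250 180 0 158.8; python3 go.py 486.1 -171 160 180 0 15.9
```

```text
clock 0.1 pos [234.7 605.6 252.5] rpy [-179.9    0.   158.8] q [-1.27  0.63  0.04  1.52 -0.03  1.   -0.02] w 85.5
shift units [-1.616 -1.538  0.011] rows>= 10.710355131640261 turn units [-0.001  0.     0.   ] rows>= 0.009330616708122155
clock 0.1 pos [234.7 605.6 252.5] rpy [-179.9    0.   158.8] q [-1.27  0.63  0.04  1.52 -0.03  1.   -0.02] w 85.5
shift units [-1.717 -2.11   0.312] rows>= 13.14333126997333 turn units [-0.000e+00  1.000e-03  1.588e+00] rows>= 13.356026808508405
```

Call:
step_arm([
  {"dx": -0.115,"dy": -0.11,"gripper": 0.5},
  {"dx": -0.115,"dy": -0.11,"gripper": 0.5},
  {"dx": -0.115,"dy": -0.11,"gripper": 0.5},
  {"dx": -0.115,"dy": -0.11,"gripper": 0.5},
  {"dx": -0.115,"dy": -0.11,"gripper": 0.5},
  {"dx": -0.115,"dy": -0.11,"gripper": 0.5},
  {"dx": -0.115,"dy": -0.11,"gripper": 0.5},
  {"dx": -0.115,"dy": -0.11,"gripper": 0.5},
  {"dx": -0.115,"dy": -0.11,"gripper": 0.5},
  {"dx": -0.115,"dy": -0.11,"gripper": 0.5},
  {"dx": -0.115,"dy": -0.11,"gripper": 0.5},
  {"dx": -0.115,"dy": -0.11,"gripper": 0.5},
  {"dx": -0.115,"dy": -0.11,"gripper": 0.5},
  {"dx": -0.115,"dy": -0.11,"gripper": 0.5},
  {"gripper": 0.5},
  {"gripper": 0.5},
])

```text
invalid input
```

```bash
python3 go.py 486.1 -171 160 180 0 158.8;python3 go.py 486.1 -171 160 180 0 15.9
```

```text
clock 0.1 pos [234.7 605.6 252.5] rpy [-179.9    0.   158.8] q [-1.27  0.63  0.04  1.52 -0.03  1.   -0.02] w 85.5
shift units [-1.717 -2.11   0.312] rows>= 13.14333126997333 turn units [-0.001  0.     0.   ] rows>= 0.009330616708122155
clock 0.1 pos [234.7 605.6 252.5] rpy [-179.9    0.   158.8] q [-1.27  0.63  0.04  1.52 -0.03  1.   -0.02] w 85.5
shift units [-1.717 -2.11   0.312] rows>= 13.14333126997333 turn units [-0.000e+00  1.000e-03  1.588e+00] rows>= 13.356026808508405
```

Call:
step_arm([
  {"dx": -0.115,"dy": -0.11,"dz": 0,"ax": 0,"ay": 0,"az": 0,"gripper": 0.5},
  {"dx": -0.115,"dy": -0.11,"dz": 0,"ax": 0,"ay": 0,"az": 0,"gripper": 0.5},
  {"dx": -0.115,"dy": -0.11,"dz": 0,"ax": 0,"ay": 0,"az": 0,"gripper": 0.5},
  {"dx": -0.115,"dy": -0.11,"dz": 0,"ax": 0,"ay": 0,"az": 0,"gripper": 0.5},
  {"dx": -0.115,"dy": -0.11,"dz": 0,"ax": 0,"ay": 0,"az": 0,"gripper": 0.5},
  {"dx": -0.115,"dy": -0.11,"dz": 0,"ax": 0,"ay": 0,"az": 0,"gripper": 0.5},
  {"dx": -0.115,"dy": -0.11,"dz": 0,"ax": 0,"ay": 0,"az": 0,"gripper": 0.5},
  {"dx": -0.115,"dy": -0.11,"dz": 0,"ax": 0,"ay": 0,"az": 0,"gripper": 0.5},
  {"dx": -0.115,"dy": -0.11,"dz": 0,"ax": 0,"ay": 0,"az": 0,"gripper": 0.5},
  {"dx": -0.115,"dy": -0.11,"dz": 0,"ax": 0,"ay": 0,"az": 0,"gripper": 0.5},
  {"dx": -0.115,"dy": -0.11,"dz": 0,"ax": 0,"ay": 0,"az": 0,"gripper": 0.5},
  {"dx": -0.115,"dy": -0.11,"dz": 0,"ax": 0,"ay": 0,"az": 0,"gripper": 0.5},
  {"dx": -0.115,"dy": -0.11,"dz": 0,"ax": 0,"ay": 0,"az": 0,"gripper": 0.5},
  {"dx": -0.115,"dy": -0.11,"dz": 0,"ax": 0,"ay": 0,"az": 0,"gripper": 0.5},
])

```text
clock: 1.85
eef_pos: [518.6, -0.7, 253.1]
tool_rot: [-3.142, -0.001, 2.772]
force: [0.5, 0.5, -0.6]
width: 42.7
gripper_force: 0.0
```

```bash
python3 go.py 486.1 -171 160 180 0 158.8;python3 go.py 486.1 -171 160 180 0 15.9
```

```text
clock 1.85 pos [518.6  -0.7 253.1] rpy [-180.    -0.   158.8] q [-0.12  0.44  0.1   1.88 -0.06  0.82  1.21] w 42.7
shift units [-0.104 -0.569  0.31 ] rows>= 3.1488652609310104 turn units [-0. -0.  0.] rows>= 0.0031658695810852272
clock 1.85 pos [518.6  -0.7 253.1] rpy [-180.    -0.   158.8] q [-0.12  0.44  0.1   1.88 -0.06  0.82  1.21] w 42.7
shift units [-0.104 -0.569  0.31 ] rows>= 3.1488652609310104 turn units [-0.    -0.     1.588] rows>= 13.356664500849517
```

Call:
step_arm([
  {"dx": -0.021,"dy": -0.114,"dz": 0.062,"ax": 0,"ay": 0,"az": 0,"gripper": 0.5},
  {"dx": -0.021,"dy": -0.114,"dz": 0.062,"ax": 0,"ay": 0,"az": 0,"gripper": 0.5},
  {"dx": -0.021,"dy": -0.114,"dz": 0.062,"ax": 0,"ay": 0,"az": 0,"gripper": 0.5},
  {"dx": -0.021,"dy": -0.114,"dz": 0.062,"ax": 0,"ay": 0,"az": 0,"gripper": 0.5},
  {"dx": -0.021,"dy": -0.114,"dz": 0.062,"ax": 0,"ay": 0,"az": 0,"gripper": 0.5},
  {"dx": 0,"dy": 0,"dz": 0,"ax": 0,"ay": 0,"az": 0.11,"gripper": 0.5},
  {"dx": 0,"dy": 0,"dz": 0,"ax": 0,"ay": 0,"az": 0.11,"gripper": 0.5},
  {"dx": 0,"dy": 0,"dz": 0,"ax": 0,"ay": 0,"az": 0.11,"gripper": 0.5},
  {"dx": 0,"dy": 0,"dz": 0,"ax": 0,"ay": 0,"az": 0.11,"gripper": 0.5},
  {"dx": 0,"dy": 0,"dz": 0,"ax": 0,"ay": 0,"az": 0.11,"gripper": 0.5},
  {"dx": 0,"dy": 0,"dz": 0,"ax": 0,"ay": 0,"az": 0.11,"gripper": 0.5},
  {"dx": 0,"dy": 0,"dz": 0,"ax": 0,"ay": 0,"az": 0.11,"gripper": 0.5},
  {"dx": 0,"dy": 0,"dz": 0,"ax": 0,"ay": 0,"az": 0.11,"gripper": 0.5},
  {"dx": 0,"dy": 0,"dz": 0,"ax": 0,"ay": 0,"az": 0.11,"gripper": 0.5},
  {"dx": 0,"dy": 0,"dz": 0,"ax": 0,"ay": 0,"az": 0.11,"gripper": 0.5},
  {"dx": 0,"dy": 0,"dz": 0,"ax": 0,"ay": 0,"az": 0.11,"gripper": 0.5},
  {"dx": 0,"dy": 0,"dz": 0,"ax": 0,"ay": 0,"az": 0.11,"gripper": 0.5},
  {"dx": 0,"dy": 0,"dz": 0,"ax": 0,"ay": 0,"az": 0.11,"gripper": 0.5},
  {"dx": 0,"dy": 0,"dz": 0,"ax": 0,"ay": 0,"az": 0.11,"gripper": 0.5},
  {"dx": 0,"dy": 0,"dz": 0,"ax": 0,"ay": 0,"az": 0.05,"gripper": 0.5},
])

```text
clock: 4.35
eef_pos: [485.7, -169.8, 159.9]
tool_rot: [-3.141, 0.001, 0.271]
force: [0.4, -0.4, -0.7]
width: 42.6
gripper_force: 0.0
```

```bash
python3 go.py 486.1 -171 75 180 0 15.9; python3 - <<'E'
from cell import ctrl
import cv2
d=ctrl.get_image("wrist");cv2.imwrite("pics/w1.png",d["color"][...,::-1])
E
```

```text
clock 4.35 pos [ 485.7 -169.8  159.9] rpy [-180.     0.    15.5] q [-0.22  0.71  0.79  2.   -0.75  0.75 -0.27] w 42.6
shift units [0.001 0.004 0.283] rows>= 1.3585735104488548 turn units [-0.     0.001 -0.004] rows>= 0.03403466716605002
```

View pics/w1.png

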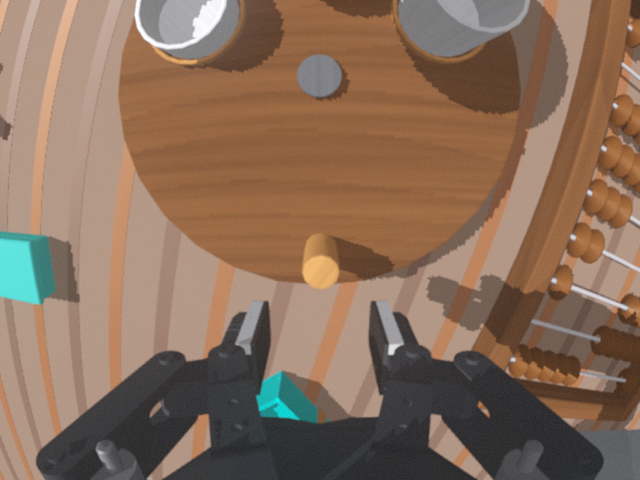

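The wrist view shows the handle top at (320,265), laterally centred between the fingers, with the tall tin at upper right and the low tin at upper left.

Call:
step_arm([
  {"dx": 0.001,"dy": 0.004,"dz": 0.057,"ax": 0,"ay": 0,"az": -0.004,"gripper": 0.5},
  {"dx": 0,"dy": 0,"dz": 0.057,"ax": 0,"ay": 0,"az": 0,"gripper": 0.5},
  {"dx": 0,"dy": 0,"dz": 0.057,"ax": 0,"ay": 0,"az": 0,"gripper": 0.5},
  {"dx": 0,"dy": 0,"dz": 0.057,"ax": 0,"ay": 0,"az": 0,"gripper": 0.5},
  {"dx": 0,"dy": 0,"dz": 0.057,"ax": 0,"ay": 0,"az": 0,"gripper": 0.5},
  {"dx": 0,"dy": 0,"dz": 0,"ax": 0,"ay": 0,"az": 0,"gripper": 0.35},
  {"dx": 0,"dy": 0,"dz": 0,"ax": 0,"ay": 0,"az": 0,"gripper": 0.35},
  {"dx": 0,"dy": 0,"dz": 0,"ax": 0,"ay": 0,"az": 0,"gripper": 0.35},
])

```text
clock: 5.4
eef_pos: [486.9, -171.4, 75.3]
tool_rot: [3.141, -0.001, 0.281]
force: [-0.0, 0.5, 0.4]
width: 30.0
gripper_force: 0.0
```

Call:
step_arm([
  {"dx": 0.0005,"dy": 0.02,"dz": 0,"ax": 0,"ay": 0,"az": -0.0333,"gripper": 0.35},
  {"dx": 0.0005,"dy": 0.02,"dz": 0,"ax": 0,"ay": 0,"az": -0.0333,"gripper": 0.35},
  {"dx": 0.0005,"dy": 0.02,"dz": 0,"ax": 0,"ay": 0,"az": -0.0333,"gripper": 0.35},
  {"dx": 0.0005,"dy": 0.02,"dz": 0,"ax": 0,"ay": 0,"az": -0.0333,"gripper": 0.35},
  {"dx": 0.0005,"dy": 0.02,"dz": 0,"ax": 0,"ay": 0,"az": -0.0333,"gripper": 0.35},
])

```text
clock: 6.02
eef_pos: [498.1, -196.8, 75.1]
tool_rot: [-3.138, -0.001, 0.545]
force: [-1.1, 3.2, 2.6]
width: 29.9
gripper_force: 1.8
```

Call:
step_arm([
  {"dx": 0.0005,"dy": 0.0205,"dz": 0,"ax": 0,"ay": 0,"az": -0.0333,"gripper": 0.35},
  {"dx": 0.0005,"dy": 0.0205,"dz": 0,"ax": 0,"ay": 0,"az": -0.0333,"gripper": 0.35},
  {"dx": 0.0005,"dy": 0.0205,"dz": 0,"ax": 0,"ay": 0,"az": -0.0333,"gripper": 0.35},
  {"dx": 0.0005,"dy": 0.0205,"dz": 0,"ax": 0,"ay": 0,"az": -0.0333,"gripper": 0.35},
  {"dx": 0.0005,"dy": 0.0205,"dz": 0,"ax": 0,"ay": 0,"az": -0.0333,"gripper": 0.35},
  {"dx": 0.0005,"dy": 0.02,"dz": 0,"ax": 0,"ay": 0,"az": -0.0333,"gripper": 0.35},
  {"dx": 0.0005,"dy": 0.02,"dz": 0,"ax": 0,"ay": 0,"az": -0.0333,"gripper": 0.35},
  {"dx": 0.0005,"dy": 0.02,"dz": 0,"ax": 0,"ay": 0,"az": -0.0333,"gripper": 0.35},
  {"dx": 0.0005,"dy": 0.02,"dz": 0,"ax": 0,"ay": 0,"az": -0.0333,"gripper": 0.35},
  {"dx": 0.0005,"dy": 0.02,"dz": 0,"ax": 0,"ay": 0,"az": -0.0333,"gripper": 0.35},
  {"dx": 0.0005,"dy": 0.02,"dz": 0,"ax": 0,"ay": 0,"az": -0.0333,"gripper": 0.35},
  {"dx": 0.0005,"dy": 0.02,"dz": 0,"ax": 0,"ay": 0,"az": -0.0333,"gripper": 0.35},
  {"dx": 0.0005,"dy": 0.02,"dz": 0,"ax": 0,"ay": 0,"az": -0.0333,"gripper": 0.35},
  {"dx": 0.0005,"dy": 0.02,"dz": 0,"ax": 0,"ay": 0,"az": -0.0333,"gripper": 0.35},
  {"dx": 0.0005,"dy": 0.02,"dz": 0,"ax": 0,"ay": 0,"az": -0.0333,"gripper": 0.35},
  {"dx": 0,"dy": 0,"dz": 0,"ax": 0,"ay": 0,"az": 0,"gripper": 0.35},
  {"dx": 0,"dy": 0,"dz": 0,"ax": 0,"ay": 0,"az": 0,"gripper": 0.35},
])

```text
clock: 8.15
eef_pos: [569.0, -251.2, 74.7]
tool_rot: [-3.141, -0.0, 1.326]
force: [0.7, 0.2, 0.3]
width: 30.0
gripper_force: 0.0
```

Call:
step_arm([
  {"dx": 0,"dy": 0,"dz": 0,"ax": 0,"ay": 0,"az": 0,"gripper": 0.6},
  {"dx": 0,"dy": 0,"dz": 0,"ax": 0,"ay": 0,"az": 0,"gripper": 0.6},
  {"dx": 0,"dy": 0,"dz": 0,"ax": 0,"ay": 0,"az": 0,"gripper": 0.6},
  {"dx": 0,"dy": 0,"dz": -0.1,"ax": 0,"ay": 0,"az": 0,"gripper": 0.6},
  {"dx": 0,"dy": 0,"dz": -0.18,"ax": 0,"ay": 0,"az": 0,"gripper": 0.6},
  {"dx": 0,"dy": 0,"dz": -0.18,"ax": 0,"ay": 0,"az": 0,"gripper": 0.7},
  {"dx": 0,"dy": 0,"dz": -0.18,"ax": 0,"ay": 0,"az": 0,"gripper": 0.7},
])

```text
clock: 9.02
eef_pos: [569.1, -251.3, 268.5]
tool_rot: [-3.141, -0.0, 1.327]
force: [-0.0, -0.8, 0.3]
width: 59.9
gripper_force: 0.0
```

```bash
python3 - <<'E'
from h import *
from cell import ctrl
d=ctrl.get_image("top");cv2.imwrite("pics/top1.png",d["color"][...,::-1]);P=cloud(d)
m=(P[...,2]>78)&(P[...,2]<92)&(np.hypot(P[...,0]-568.7,P[...,1]+251)<30)
print(m.sum(),P[m].mean(0))
d=ctrl.get_image("scene");cv2.imwrite("pics/scene1.png",cv2.resize(d["color"][220:380,180:400,::-1],None,fx=3,fy=3))
E
python3 go.py 526.4 258.2 250 180 0 69.2;python3 go.py 526.4 258.2 250 180 0 249.2
```

```text
0 [nan nan nan]
clock 9.12 pos [ 572.  -253.8  273.3] rpy [1.793e+02 1.000e-01 7.600e+01] q [ 0.03  0.63  0.57  1.59 -0.38  1.03  0.47] w 60.0
shift units [ 1.619 -0.561  0.068] rows>= 8.233162233715822 turn units [0.008 0.001 0.075] rows>= 0.638220968140165
clock 9.12 pos [ 572.  -253.8  273.3] rpy [1.793e+02 1.000e-01 7.600e+01] q [ 0.03  0.63  0.57  1.59 -0.38  1.03  0.47] w 60.0
shift units [ 1.619 -0.561  0.068] rows>= 8.233162233715822 turn units [-0.002  0.011 -1.924] rows>= 16.18742305176489<stdin>:5: RuntimeWarning: Mean of empty slice.
  ret = um.true_divide(
```

View pics/scene1.png

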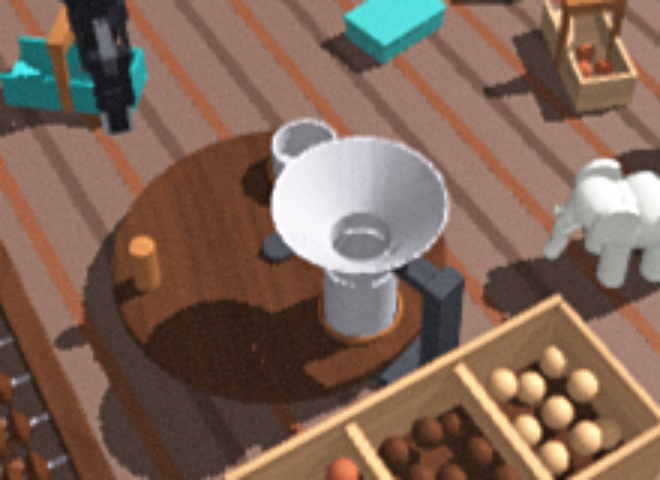

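The scene crop shows the tall tin standing under the spout (crop (360,300)), the low tin behind at (305,145) and the beads still in the scoop. The pour tilts the tool about 55°, so I'll fit a quick kinematic model to find a pour direction within the joint ranges.

```bash
cat > kin.py <<'E'
import numpy as np,itertools
from scipy.optimize import least_squares
from scipy.spatial.transform import Rotation as R
LO=np.array([-3.06,-.37,-1.25,.18,-1.1,.23,-2.94]);HI=np.array([3.06,2.12,1.32,2.47,4.24,1.98,2.94])
def fk(q,L,s):
    # Rz(s0 q1) up a; Ry(q2) ; Rz(s1 q3) b; Ry(q4); Rz(s2 q5) c; Ry(q6); Rz(s3 q7) d
    M=R.identity();p=np.array([0,0,L[0]]);z=np.array([0,0,1])
    for i in range(3):
        M=M*R.from_euler('z',s[i]*q[2*i])*R.from_euler('y',q[2*i+1]);  p=p+M.apply([0,L[4+i],L[1+i]])
    M=M*R.from_euler('z',s[3]*q[6]+np.pi/2*s[4])
    return p,M
E
cat > fit.py <<'E'
from kin import *
from cell import ctrl
s0=ctrl.read_state()
D=[([-1.26678362,0.62930644,0.03845216,1.51839748,-0.02699754,0.9962881,-0.01997982],[234.7,605.5,252.4],[-179.9,0,158.81]),
([-.12,.44,.10,1.88,-.06,.82,1.21],[518.6,-.7,253.1],[180,0,158.8]),
([-.22,.71,.79,2.0,-.75,.75,-.27],[485.7,-169.8,159.9],[180,0,15.5]),
(s0["qpos"],s0["eef_pos"],np.degrees(s0["tool_rot"]))]
best=None
for s in itertools.product([-1,1],repeat=5):
    def f(L):
        r=[]
        for q,p,e in D:
            P,M=fk(q,L,s);r+=[*(P-p),*(200*(R.from_euler('xyz',e,degrees=True).inv()*M).as_rotvec())]
        return np.array(r)
    o=least_squares(f,[285,420,314,250,0,0,0])
    if best is None or o.cost<best[0]:best=(o.cost,s,o.x,o.fun)
print(best[0],best[1],best[2].round(1));print(best[3].reshape(-1,6).round(1))
np.savez("kin.npz",L=best[2],s=best[1])
E
python3 fit.py
```

```text
2.8787330527290096 (-1, -1, -1, -1, 1) [263.7 554.7 384.3 251.4 -12.  -18.4   3.3]
[[-1.  -0.3 -0.7  0.  -0.  -0. ]
 [ 1.2 -0.4  0.9 -0.6 -0.7  0.4]
 [ 0.2  0.1 -0.1  0.4  0.1  0.3]
 [-0.7 -0.3 -0.   0.   0.   0. ]]
```

```bash
cat > pour.py <<'E'
from kin import *
k=np.load("kin.npz");L=k["L"];S=k["s"]
F=np.array([688.1,-113.5])
def tcp(phi,th,opt,back=20,lipz=187):
    c,s=np.cos(np.radians(phi)),np.sin(np.radians(phi))
    B=R.from_euler('z',phi,degrees=True)*R.from_euler('y',th,degrees=True)  # scoop
    lip=np.array([F[0]-back*c,F[1]-back*s,lipz])
    p=lip+B.apply([-64,0,68])
    T=B*R.from_matrix(np.array([[0,-1,0],[-1,0,0],[0,0,-1]]) if opt=='A' else np.array([[0,1,0],[1,0,0],[0,0,-1]]))
    return p,T
def ik(p,T,q0,reg=2):
    f=lambda q:np.r_[fk(q,L,S)[0]-p,300*(T.inv()*fk(q,L,S)[1]).as_rotvec(),reg*(q-q0)]
    o=least_squares(f,np.clip(q0,LO+.01,HI-.01),bounds=(LO+.03,HI-.03));return o.x,np.abs(o.fun[:6]).max()
if __name__=="__main__":
    q0=np.array([.2,.63,.3,1.5,-.2,1.,0])
    for opt in'AB':
        for phi in range(-180,180,20):
            p,T=tcp(phi,0,opt);q,e0=ik(p,T,q0);es=[round(e0,1)]
            for th in range(10,61,10):
                p,T=tcp(phi,th,opt);q,e=ik(p,T,q);es.append(round(e,1))
            if es[0]<8:print(opt,phi,es,q.round(2))
E
python3 pour.py
```

```text
A -180 [np.float64(0.0), np.float64(0.0), np.float64(0.0), np.float64(0.0), np.float64(5.1), np.float64(48.2), np.float64(89.5)] [ 0.25  0.49 -0.04  1.81 -1.07  0.26  1.25]
A -160 [np.float64(0.0), np.float64(0.0), np.float64(0.0), np.float64(0.0), np.float64(0.0), np.float64(15.7), np.float64(39.3)] [ 0.84  0.69 -0.75  1.81 -1.07  0.26  1.78]
A -140 [np.float64(0.0), np.float64(0.0), np.float64(0.0), np.float64(0.0), np.float64(0.0), np.float64(0.0), np.float64(0.1)] [ 1.02  0.89 -1.04  1.8  -0.72  0.26  1.78]
A -120 [np.float64(0.0), np.float64(0.0), np.float64(0.0), np.float64(0.0), np.float64(0.0), np.float64(0.0), np.float64(0.0)] [ 0.91  0.89 -0.84  1.58 -0.63  0.76  1.85]
A -100 [np.float64(0.0), np.float64(0.0), np.float64(0.0), np.float64(0.0), np.float64(0.0), np.float64(0.0), np.float64(0.0)] [ 0.79  0.95 -0.72  1.33 -0.51  1.18  1.91]
A -80 [np.float64(0.0), np.float64(0.0), np.float64(0.0), np.float64(0.0), np.float64(0.0), np.float64(0.0), np.float64(0.0)] [ 0.67  1.05 -0.68  1.06 -0.39  1.57  1.98]
A -60 [np.float64(0.0), np.float64(0.0), np.float64(0.0), np.float64(0.
[... 4346 characters left out ...]
 0.81  1.43  0.95]
B 100 [np.float64(0.0), np.float64(0.0), np.float64(0.0), np.float64(0.0), np.float64(0.0), np.float64(0.0), np.float64(0.0)] [-0.35  0.77  0.25  1.58  1.03  1.11  0.94]
B 120 [np.float64(0.0), np.float64(0.0), np.float64(0.0), np.float64(0.0), np.float64(0.0), np.float64(0.0), np.float64(0.0)] [-0.38  0.68  0.3   1.8   1.35  0.8   0.84]
B 140 [np.float64(0.0), np.float64(0.0), np.float64(0.0), np.float64(0.0), np.float64(0.0), np.float64(0.1), np.float64(0.0)] [-0.21  0.59  0.12  1.98  1.91  0.67  0.6 ]
B 160 [np.float64(0.0), np.float64(0.0), np.float64(0.0), np.float64(0.0), np.float64(4.2), np.float64(46.5), np.float64(86.3)] [-0.61  0.68  0.97  1.83 -1.07  0.26 -2.55]
```

```bash
cat > sim.py <<'E'
from pour import *
from cell import ctrl
q00=ctrl.read_state()["qpos"]
for opt,phi,psi0 in(('A',-110,69.2),('A',-120,69.2),('A',-100,69.2),('B',100,249.2),('B',110,249.2)):
    q=q00.copy();out=[]
    p0,M0=fk(q,L,S);y0=M0.as_euler('xyz')[2]*180/np.pi
    way=[((526.4,258.2,250),psi0),((526.4,258.2,88),psi0),((526.4,258.2,300),psi0)]
    p1,_=tcp(phi,0,opt,lipz=207);psi1=phi-90+360 if opt=='A' else phi+90
    way.append((tuple(p1),psi1))
    worst=0;mar=9;p=p0;y=y0
    for P,Y in way:
        for t in np.linspace(0,1,15)[1:]:
            q,e=ik((1-t)*p+t*np.array(P),R.from_euler('xyz',[180,0,(1-t)*y+t*Y],degrees=True),q,5);worst=max(worst,e);mar=min(mar,min((q-LO).min(),(HI-q).min()))
        out.append(q.round(2).tolist());p,y=np.array(P),Y
    for th in range(2,61,2):
        q,e=ik(*tcp(phi,th,opt),q,5);worst=max(worst,e);mar=min(mar,min((q-LO).min(),(HI-q).min()))
    print(opt,phi,'err',round(worst,2),'margin',round(mar,2),out,q.round(2).tolist())
E
python3 sim.py
```

```text
A -110 err 0.01 margin 0.2 [[-0.89, 0.61, 0.63, 1.72, -0.43, 0.95, -0.46], [-0.79, 0.82, 0.47, 1.84, -0.59, 0.63, -0.33], [-0.91, 0.56, 0.66, 1.66, -0.38, 1.06, -0.5], [-0.09, 0.73, 0.2, 1.27, -0.15, 1.16, 1.34]] [0.64, 0.82, -0.35, 1.47, -0.9, 1.14, 2.12]
A -120 err 0.01 margin 0.09 [[-0.89, 0.61, 0.63, 1.72, -0.43, 0.95, -0.46], [-0.79, 0.82, 0.47, 1.84, -0.59, 0.63, -0.33], [-0.91, 0.56, 0.66, 1.66, -0.38, 1.06, -0.5], [-0.1, 0.75, 0.24, 1.22, -0.18, 1.18, 1.19]] [0.68, 0.78, -0.39, 1.59, -1.01, 0.96, 2.13]
A -100 err 0.01 margin 0.3 [[-0.89, 0.61, 0.63, 1.72, -0.43, 0.95, -0.46], [-0.79, 0.82, 0.47, 1.84, -0.59, 0.63, -0.33], [-0.91, 0.56, 0.66, 1.66, -0.38, 1.06, -0.5], [-0.08, 0.7, 0.16, 1.32, -0.11, 1.13, 1.49]] [0.6, 0.87, -0.33, 1.34, -0.8, 1.32, 2.12]
B 100 err 0.01 margin 0.35 [[-0.33, 0.55, -0.27, 1.69, 0.17, 0.92, 2.11], [-0.37, 0.77, -0.2, 1.82, 0.25, 0.58, 2.04], [-0.32, 0.5, -0.28, 1.63, 0.15, 1.03, 2.13], [0.22, 0.74, 0.03, 1.22, -0.02, 1.18, 2.0]] [-0.58, 0.86, 0.68, 1.59, 0.74, 0.89, 1.13]
B 110 err 0.01 margin 0.35 [[-0.33, 0.55, -0.27, 1.69, 0.17, 0.92, 2.11], [-0.37, 0.77, -0.2, 1.82, 0.25, 0.58, 2.04], [-0.32, 0.5, -0.28, 1.63, 0.15, 1.03, 2.13], [0.23, 0.76, -0.01, 1.18, 0.01, 1.2, 2.14]] [-0.64, 0.84, 0.76, 1.71, 0.84, 0.67, 1.12]
```

Call:
step_arm([
  {"dx": 0.135,"dy": -0.047,"dz": 0.006,"ax": 0,"ay": 0,"az": 0,"gripper": 0.7},
  {"dx": 0.135,"dy": -0.047,"dz": 0.006,"ax": 0,"ay": 0,"az": 0,"gripper": 0.7},
  {"dx": 0.135,"dy": -0.047,"dz": 0.006,"ax": 0,"ay": 0,"az": 0,"gripper": 0.7},
  {"dx": 0.135,"dy": -0.047,"dz": 0.006,"ax": 0,"ay": 0,"az": 0,"gripper": 0.7},
  {"dx": 0.135,"dy": -0.047,"dz": 0.006,"ax": 0,"ay": 0,"az": 0,"gripper": 0.7},
  {"dx": 0.135,"dy": -0.047,"dz": 0.006,"ax": 0,"ay": 0,"az": 0,"gripper": 0.7},
  {"dx": 0.135,"dy": -0.047,"dz": 0.006,"ax": 0,"ay": 0,"az": 0,"gripper": 0.7},
  {"dx": 0.135,"dy": -0.047,"dz": 0.006,"ax": 0,"ay": 0,"az": 0,"gripper": 0.7},
  {"dx": 0.135,"dy": -0.047,"dz": 0.006,"ax": 0,"ay": 0,"az": 0,"gripper": 0.7},
  {"dx": 0.135,"dy": -0.047,"dz": 0.006,"ax": 0,"ay": 0,"az": 0,"gripper": 0.7},
  {"dx": 0.135,"dy": -0.047,"dz": 0.006,"ax": 0,"ay": 0,"az": 0,"gripper": 0.7},
  {"dx": 0.135,"dy": -0.047,"dz": 0.006,"ax": 0,"ay": 0,"az": 0,"gripper": 0.7},
  {"dx": 0,"dy": 0,"dz": 0,"ax": 0.008,"ay": 0,"az": 0.075,"gripper": 0.7},
  {"dx": 0,"dy": 0,"dz": 0,"ax": 0,"ay": 0,"az": 0,"gripper": 0.7},
  {"dx": 0,"dy": 0,"dz": 0,"ax": 0,"ay": 0,"az": 0,"gripper": 0.7},
])

```text
clock: 11.0
eef_pos: [522.6, 260.2, 245.0]
tool_rot: [-3.129, 0.001, 1.209]
force: [-0.2, -0.2, -0.6]
width: 59.4
gripper_force: 0.0
```

```bash
python3 go.py 526.4 258.2 87 180 0 69.2; python3 - <<'E'
from cell import ctrl
import cv2
d=ctrl.get_image("wrist");cv2.imwrite("pics/w2.png",d["color"][...,::-1])
E
```

```text
clock 11.0 pos [522.6 260.2 245. ] rpy [-1.793e+02  1.000e-01  6.930e+01] q [-0.89  0.62  0.63  1.72 -0.44  0.96 -0.45] w 59.4
shift units [-0.001  0.021  0.527] rows>= 2.5293169255468126 turn units [-0.008  0.001  0.001] rows>= 0.06756104043017967
```

View pics/w2.png

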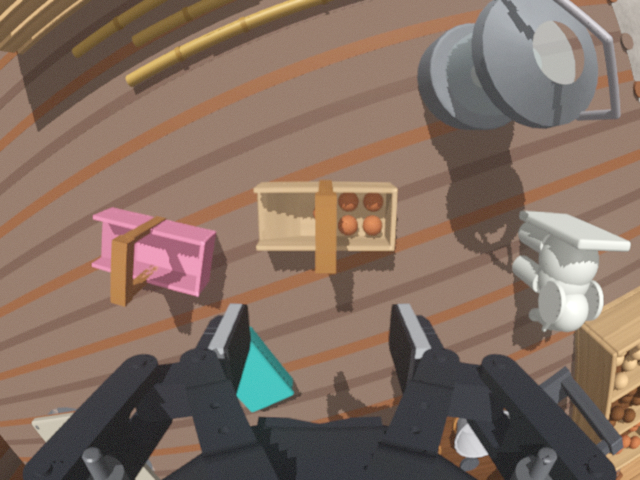

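The wrist view shows the scoop bar at (326,228), square between the fingers, with the beads behind it at about (360,212). The lip is on the left, as expected. I'll descend and grip.

Call:
step_arm([
  {"dx": 0,"dy": 0.02,"dz": 0.06,"ax": -0.008,"ay": 0.001,"az": 0.001,"gripper": 0.7},
  {"dx": 0,"dy": 0,"dz": 0.09,"ax": 0,"ay": 0,"az": 0,"gripper": 0.7},
  {"dx": 0,"dy": 0,"dz": 0.09,"ax": 0,"ay": 0,"az": 0,"gripper": 0.7},
  {"dx": 0,"dy": 0,"dz": 0.08,"ax": 0,"ay": 0,"az": 0,"gripper": 0.7},
  {"dx": 0,"dy": 0,"dz": 0.07,"ax": 0,"ay": 0,"az": 0,"gripper": 0.7},
  {"dx": 0,"dy": 0,"dz": 0.06,"ax": 0,"ay": 0,"az": 0,"gripper": 0.7},
  {"dx": 0,"dy": 0,"dz": 0.05,"ax": 0,"ay": 0,"az": 0,"gripper": 0.7},
  {"dx": 0,"dy": 0,"dz": 0.025,"ax": 0,"ay": 0,"az": 0,"gripper": 0.7},
  {"dx": 0,"dy": 0,"dz": 0,"ax": 0,"ay": 0,"az": 0,"gripper": 0.7},
  {"dx": 0,"dy": 0,"dz": 0,"ax": 0,"ay": 0,"az": 0,"gripper": 0.7},
])

```text
clock: 12.3
eef_pos: [528.5, 259.2, 88.2]
tool_rot: [3.141, -0.002, 1.207]
force: [-0.1, 0.2, 0.8]
width: 59.6
gripper_force: 0.0
```

```bash
python3 go.py 526.4 258.2 87 180 0 69.2
```

```text
clock 12.3 pos [528.5 259.2  88.2] rpy [ 1.80e+02 -1.00e-01  6.92e+01] q [-0.79  0.82  0.47  1.83 -0.6   0.63 -0.32] w 59.6
shift units [-0.006 -0.005  0.004] rows>= 0.04211208877637825 turn units [ 0.001 -0.001 -0.   ] rows>= 0.009786737246542854
```

Call:
step_arm([
  {"dx": -0.006,"dy": -0.005,"dz": 0,"ax": 0,"ay": 0,"az": 0,"gripper": 0.5},
  {"dx": 0,"dy": 0,"dz": 0,"ax": 0,"ay": 0,"az": 0,"gripper": 0.35},
  {"dx": 0,"dy": 0,"dz": 0,"ax": 0,"ay": 0,"az": 0,"gripper": 0.27},
  {"dx": 0,"dy": 0,"dz": 0,"ax": 0,"ay": 0,"az": 0,"gripper": 0.23},
  {"dx": 0,"dy": 0,"dz": 0,"ax": 0,"ay": 0,"az": 0,"gripper": 0.2},
  {"dx": 0,"dy": 0,"dz": 0,"ax": 0,"ay": 0,"az": 0,"gripper": 0},
  {"dx": 0,"dy": 0,"dz": 0,"ax": 0,"ay": 0,"az": 0,"gripper": 0},
  {"dx": 0,"dy": 0,"dz": 0,"ax": 0,"ay": 0,"az": 0,"gripper": 0},
  {"dx": 0,"dy": 0,"dz": 0,"ax": 0,"ay": 0,"az": 0,"gripper": 0},
])

```text
clock: 13.42
eef_pos: [525.4, 258.3, 87.6]
tool_rot: [-3.14, -0.001, 1.208]
force: [-3.3, 1.4, 3.8]
width: 15.1
gripper_force: 58.8
```

```bash
python3 - <<'E'
from pour import *
for th in(0,20,40,55):
    p,T=tcp(-100,th,'A');print(th,p.round(1),T.as_euler('xyz',degrees=True).round(1))
E
python3 go.py 526.4 258.2 300 180 0 69.2
```

```text
0 [702.7 -30.8 255. ] [-180.    0.  170.]
20 [698.  -57.5 272.8] [160.   0. 170.]
40 [692.5 -88.6 280.2] [140.   0. 170.]
55 [ 688.3 -112.5  278.4] [125.   0. 170.]
clock 13.43 pos [525.4 258.3  87.6] rpy [-179.9   -0.    69.2] q [-0.79  0.82  0.47  1.84 -0.6   0.63 -0.32] w 15.1
shift units [ 0.001  0.002 -0.708] rows>= 3.3985327019096903 turn units [-0.001 -0.    -0.   ] rows>= 0.008020212835471802
```

Call:
step_arm([
  {"dx": 0,"dy": 0,"dz": -0.01,"ax": 0,"ay": 0,"az": 0,"gripper": 0},
  {"dx": 0,"dy": 0,"dz": -0.02,"ax": 0,"ay": 0,"az": 0,"gripper": 0},
  {"dx": 0,"dy": 0,"dz": -0.04,"ax": 0,"ay": 0,"az": 0,"gripper": 0},
  {"dx": 0,"dy": 0,"dz": -0.06,"ax": 0,"ay": 0,"az": 0,"gripper": 0},
  {"dx": 0,"dy": 0,"dz": -0.07,"ax": 0,"ay": 0,"az": 0,"gripper": 0},
  {"dx": 0,"dy": 0,"dz": -0.08,"ax": 0,"ay": 0,"az": 0,"gripper": 0},
  {"dx": 0,"dy": 0,"dz": -0.08,"ax": 0,"ay": 0,"az": 0,"gripper": 0},
  {"dx": 0,"dy": 0,"dz": -0.08,"ax": 0,"ay": 0,"az": 0,"gripper": 0},
  {"dx": 0,"dy": 0,"dz": -0.08,"ax": 0,"ay": 0,"az": 0,"gripper": 0},
  {"dx": 0,"dy": 0,"dz": -0.07,"ax": 0,"ay": 0,"az": 0,"gripper": 0},
  {"dx": 0,"dy": 0,"dz": -0.05,"ax": 0,"ay": 0,"az": 0,"gripper": 0},
  {"dx": 0,"dy": 0,"dz": -0.03,"ax": 0,"ay": 0,"az": 0,"gripper": 0},
  {"dx": 0,"dy": 0,"dz": -0.01,"ax": 0,"ay": 0,"az": 0,"gripper": 0},
])

```text
clock: 15.05
eef_pos: [525.9, 257.8, 292.0]
tool_rot: [3.141, -0.001, 1.207]
force: [-0.7, -0.0, -3.5]
width: 14.7
gripper_force: 58.6
```

Call:
step_arm([
  {"dx": 0,"dy": 0,"dz": 0,"ax": 0,"ay": 0,"az": -0.02,"gripper": 0},
  {"dx": 0,"dy": 0,"dz": 0,"ax": 0,"ay": 0,"az": -0.05,"gripper": 0},
  {"dx": 0,"dy": 0,"dz": 0,"ax": 0,"ay": 0,"az": -0.065,"gripper": 0},
  {"dx": 0,"dy": 0,"dz": 0,"ax": 0,"ay": 0,"az": -0.065,"gripper": 0},
  {"dx": 0,"dy": 0,"dz": 0,"ax": 0,"ay": 0,"az": -0.065,"gripper": 0},
  {"dx": 0,"dy": 0,"dz": 0,"ax": 0,"ay": 0,"az": -0.065,"gripper": 0},
  {"dx": 0,"dy": 0,"dz": 0,"ax": 0,"ay": 0,"az": -0.065,"gripper": 0},
  {"dx": 0,"dy": 0,"dz": 0,"ax": 0,"ay": 0,"az": -0.065,"gripper": 0},
  {"dx": 0,"dy": 0,"dz": 0,"ax": 0,"ay": 0,"az": -0.065,"gripper": 0},
  {"dx": 0,"dy": 0,"dz": 0,"ax": 0,"ay": 0,"az": -0.065,"gripper": 0},
  {"dx": 0,"dy": 0,"dz": 0,"ax": 0,"ay": 0,"az": -0.065,"gripper": 0},
  {"dx": 0,"dy": 0,"dz": 0,"ax": 0,"ay": 0,"az": -0.065,"gripper": 0},
  {"dx": 0,"dy": 0,"dz": 0,"ax": 0,"ay": 0,"az": -0.065,"gripper": 0},
  {"dx": 0,"dy": 0,"dz": 0,"ax": 0,"ay": 0,"az": -0.065,"gripper": 0},
  {"dx": 0,"dy": 0,"dz": 0,"ax": 0,"ay": 0,"az": -0.065,"gripper": 0},
  {"dx": 0,"dy": 0,"dz": 0,"ax": 0,"ay": 0,"az": -0.065,"gripper": 0},
  {"dx": 0,"dy": 0,"dz": 0,"ax": 0,"ay": 0,"az": -0.065,"gripper": 0},
  {"dx": 0,"dy": 0,"dz": 0,"ax": 0,"ay": 0,"az": -0.05,"gripper": 0},
  {"dx": 0,"dy": 0,"dz": 0,"ax": 0,"ay": 0,"az": -0.025,"gripper": 0},
])

```text
clock: 17.42
eef_pos: [525.7, 257.4, 290.9]
tool_rot: [-3.141, -0.001, 2.968]
force: [-0.4, 0.4, -3.2]
width: 14.6
gripper_force: 58.6
```

```bash
python3 go.py 702.7 -30.8 275 180 0 170
```

```text
clock 17.43 pos [525.7 257.4 290.9] rpy [-1.800e+02 -1.000e-01  1.701e+02] q [-0.62  0.5   0.18  1.66 -0.1   0.99  0.99] w 14.6
shift units [-0.747 -0.844  0.052] rows>= 5.417248959147333 turn units [-0.    -0.001  0.001] rows>= 0.00826695471632365
```

Call:
step_arm([
  {"dx": -0.01,"dy": -0.011,"dz": 0,"ax": 0,"ay": 0,"az": 0,"gripper": 0},
  {"dx": -0.02,"dy": -0.023,"dz": 0,"ax": 0,"ay": 0,"az": 0,"gripper": 0},
  {"dx": -0.035,"dy": -0.04,"dz": 0,"ax": 0,"ay": 0,"az": 0,"gripper": 0},
  {"dx": -0.05,"dy": -0.0565,"dz": 0,"ax": 0,"ay": 0,"az": 0,"gripper": 0},
  {"dx": -0.05,"dy": -0.0565,"dz": 0,"ax": 0,"ay": 0,"az": 0,"gripper": 0},
  {"dx": -0.05,"dy": -0.0565,"dz": 0,"ax": 0,"ay": 0,"az": 0,"gripper": 0},
  {"dx": -0.05,"dy": -0.0565,"dz": 0,"ax": 0,"ay": 0,"az": 0,"gripper": 0},
  {"dx": -0.05,"dy": -0.0565,"dz": 0,"ax": 0,"ay": 0,"az": 0,"gripper": 0},
  {"dx": -0.05,"dy": -0.0565,"dz": 0,"ax": 0,"ay": 0,"az": 0,"gripper": 0},
  {"dx": -0.05,"dy": -0.0565,"dz": 0,"ax": 0,"ay": 0,"az": 0,"gripper": 0},
  {"dx": -0.05,"dy": -0.0565,"dz": 0,"ax": 0,"ay": 0,"az": 0,"gripper": 0},
  {"dx": -0.05,"dy": -0.0565,"dz": 0,"ax": 0,"ay": 0,"az": 0,"gripper": 0},
  {"dx": -0.05,"dy": -0.0565,"dz": 0,"ax": 0,"ay": 0,"az": 0,"gripper": 0},
  {"dx": -0.05,"dy": -0.0565,"dz": 0,"ax": 0,"ay": 0,"az": 0,"gripper": 0},
  {"dx": -0.05,"dy": -0.0565,"dz": 0,"ax": 0,"ay": 0,"az": 0,"gripper": 0},
  {"dx": -0.04,"dy": -0.045,"dz": 0,"ax": 0,"ay": 0,"az": 0,"gripper": 0},
  {"dx": -0.025,"dy": -0.028,"dz": 0,"ax": 0,"ay": 0,"az": 0,"gripper": 0},
  {"dx": -0.012,"dy": -0.014,"dz": 0,"ax": 0,"ay": 0,"az": 0,"gripper": 0},
  {"dx": -0.005,"dy": -0.005,"dz": 0,"ax": 0,"ay": 0,"az": 0,"gripper": 0},
  {"dx": 0,"dy": 0,"dz": 0,"ax": 0,"ay": 0,"az": 0,"gripper": 0},
])

```text
clock: 19.92
eef_pos: [702.4, -29.8, 291.5]
tool_rot: [3.14, -0.0, 2.967]
force: [-1.2, 0.3, -2.6]
width: 15.1
gripper_force: 58.6
```

```bash
python3 - <<'E'
from h import *
from cell import ctrl
d=ctrl.get_image("top");P=cloud(d)
cv2.imwrite("pics/top2.png",cv2.resize(d["color"][100:280,290:470,::-1],None,fx=3.3,fy=3.3,interpolation=2))
m=(abs(P[...,0]-568.7)<40)&(abs(P[...,1]+251)<40)&(abs(P[...,2]-85)<6)
print('handle',m.sum(),P[m].mean(0) if m.any() else None)
E
python3 go.py 702.7 -30.8 258 180 0 170
python3 go.py 698 -57.5 276 160 0 170
```

```text
handle 59 [ 569.26841001 -250.36486552   84.38046414]
clock 19.98 pos [702.4 -29.7 291.5] rpy [179.9  -0.  170. ] q [-0.09  0.69  0.19  1.3  -0.13  1.16  1.5 ] w 14.9
shift units [-0.002 -0.004  0.112] rows>= 0.5367917104599796 turn units [ 0.001 -0.     0.   ] rows>= 0.00783753549353315
clock 19.98 pos [702.4 -29.7 291.5] rpy [179.9  -0.  170. ] q [-0.09  0.69  0.19  1.3  -0.13  1.16  1.5 ] w 14.9
shift units [-0.002 -0.094  0.052] rows>= 0.5145929909730413 turn units [-0.221 -0.     0.   ] rows>= 1.8618038434238948
```

View pics/top2.png

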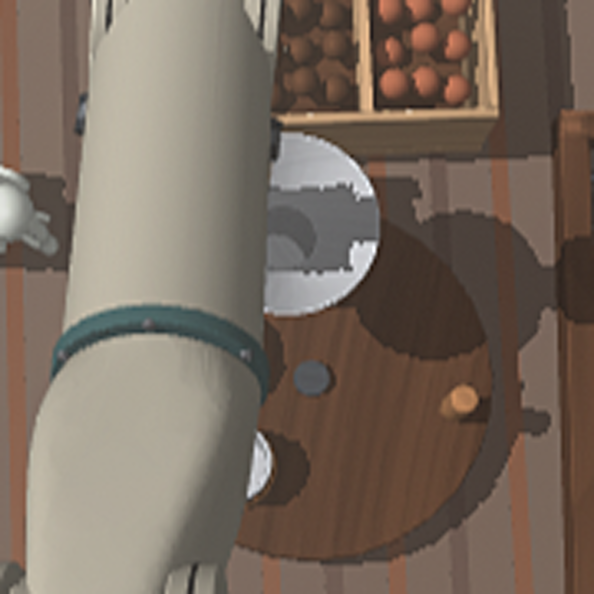

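The top crop shows the handle at (462,402), which is within 1 mm of the 60° detent position, so the table is latched. I'll lower slightly and pour, pivoting about the lip.

Call:
step_arm([
  {"dx": -0.001,"dy": -0.003,"dz": 0.05,"ax": 0,"ay": 0,"az": 0,"gripper": 0},
  {"dx": 0,"dy": 0,"dz": 0.04,"ax": 0,"ay": 0,"az": 0,"gripper": 0},
  {"dx": 0,"dy": 0,"dz": 0.02,"ax": 0,"ay": 0,"az": 0,"gripper": 0},
  {"dx": 0,"dy": -0.008,"dz": -0.0073,"ax": -0.0222,"ay": 0,"az": 0,"gripper": 0},
  {"dx": 0,"dy": -0.0163,"dz": -0.0143,"ax": -0.0444,"ay": 0,"az": 0,"gripper": 0},
  {"dx": 0,"dy": -0.0163,"dz": -0.0143,"ax": -0.0444,"ay": 0,"az": 0,"gripper": 0},
  {"dx": 0,"dy": -0.0163,"dz": -0.0143,"ax": -0.0444,"ay": 0,"az": 0,"gripper": 0},
  {"dx": 0,"dy": -0.0163,"dz": -0.0143,"ax": -0.0444,"ay": 0,"az": 0,"gripper": 0},
  {"dx": 0,"dy": -0.008,"dz": -0.0073,"ax": -0.0222,"ay": 0,"az": 0,"gripper": 0},
])

```text
clock: 21.1
eef_pos: [697.4, -60.2, 275.1]
tool_rot: [2.792, -0.001, 2.964]
force: [-0.1, 0.0, -2.8]
width: 15.0
gripper_force: 58.7
```

```bash
python3 go.py 698 -57.5 276 160 0 170
```

```text
clock 21.1 pos [697.4 -60.2 275.1] rpy [ 1.600e+02 -1.000e-01  1.698e+02] q [ 0.21  0.7   0.    1.36 -0.39  1.12  1.78] w 15.0
shift units [-0.    0.01  0.  ] rows>= 0.045825667690903904 turn units [ 0.    -0.    -0.002] rows>= 0.01601553739260759
```

Call:
step_arm([
  {"dx": 0,"dy": -0.007,"dz": -0.0073,"ax": -0.0222,"ay": 0,"az": 0,"gripper": 0},
  {"dx": 0,"dy": -0.007,"dz": -0.0073,"ax": -0.0222,"ay": 0,"az": 0,"gripper": 0},
  {"dx": 0,"dy": -0.007,"dz": -0.0073,"ax": -0.0222,"ay": 0,"az": 0,"gripper": 0},
  {"dx": 0,"dy": -0.008,"dz": -0.0073,"ax": -0.0222,"ay": 0,"az": 0,"gripper": 0},
  {"dx": 0,"dy": -0.008,"dz": -0.0073,"ax": -0.0222,"ay": 0,"az": 0,"gripper": 0},
  {"dx": 0,"dy": -0.008,"dz": -0.0073,"ax": -0.0222,"ay": 0,"az": 0,"gripper": 0},
  {"dx": 0,"dy": -0.008,"dz": -0.0073,"ax": -0.0222,"ay": 0,"az": 0,"gripper": 0},
  {"dx": 0,"dy": -0.008,"dz": -0.0073,"ax": -0.0222,"ay": 0,"az": 0,"gripper": 0},
  {"dx": 0,"dy": -0.008,"dz": -0.0073,"ax": -0.0222,"ay": 0,"az": 0,"gripper": 0},
  {"dx": 0,"dy": -0.008,"dz": -0.0073,"ax": -0.0222,"ay": 0,"az": 0,"gripper": 0},
  {"dx": 0,"dy": -0.008,"dz": -0.0073,"ax": -0.0222,"ay": 0,"az": 0,"gripper": 0},
  {"dx": 0,"dy": -0.008,"dz": -0.0073,"ax": -0.0222,"ay": 0,"az": 0,"gripper": 0},
  {"dx": 0,"dy": -0.008,"dz": -0.0073,"ax": -0.0222,"ay": 0,"az": 0,"gripper": 0},
  {"dx": 0,"dy": -0.008,"dz": -0.0073,"ax": -0.0222,"ay": 0,"az": 0,"gripper": 0},
  {"dx": 0,"dy": -0.008,"dz": -0.0073,"ax": -0.0222,"ay": 0,"az": 0,"gripper": 0},
  {"dx": 0,"dy": -0.008,"dz": -0.0073,"ax": -0.0222,"ay": 0,"az": 0,"gripper": 0},
  {"dx": 0,"dy": -0.008,"dz": -0.0073,"ax": -0.0222,"ay": 0,"az": 0,"gripper": 0},
  {"dx": 0,"dy": 0,"dz": 0,"ax": 0,"ay": 0,"az": 0,"gripper": 0},
  {"dx": 0,"dy": 0,"dz": 0,"ax": 0,"ay": 0,"az": 0,"gripper": 0},
])

```text
clock: 23.48
eef_pos: [688.8, -110.2, 282.8]
tool_rot: [2.199, 0.0, 2.967]
force: [-0.1, 0.1, -3.0]
width: 15.0
gripper_force: 58.9
```

```bash
python3 - <<'E'
from cell import ctrl
import cv2,numpy as np
a=ctrl.get_image("wrist")["color"];b=ctrl.get_image("scene")["color"][200:400,180:420]
b=cv2.resize(b,(560,467));a=cv2.resize(a,None,fx=.375,fy=.375)
c=np.zeros((467,800,3),np.uint8);c[:,:560]=b;c[:180,560:]=a
cv2.imwrite("pics/pour.png",c[...,::-1])
E
python3 go.py 688.3 -112.5 281 125 0 170
```

```text
clock 23.57 pos [ 688.9 -109.9  283.1] rpy [1.26e+02 1.00e-01 1.70e+02] q [ 0.61  0.88 -0.25  1.3  -0.74  1.34  2.13] w 15.0
shift units [ 0.001 -0.011 -0.003] rows>= 0.053901218516498234 turn units [-0.011  0.     0.001] rows>= 0.09340671562275307
```

View pics/pour.png

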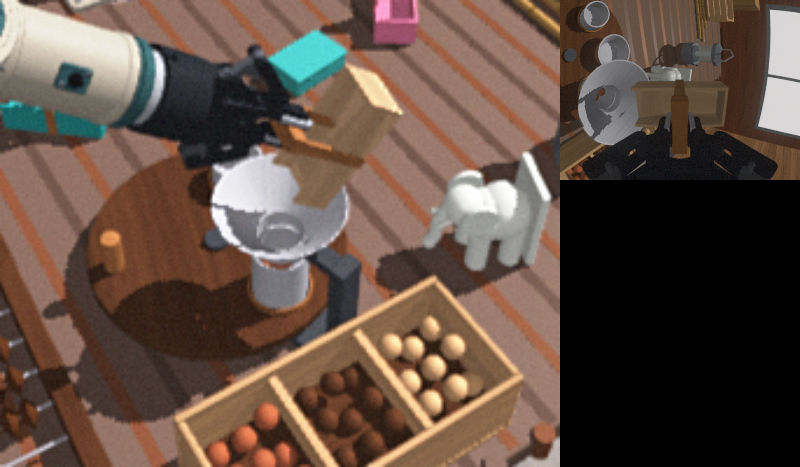

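The composite shows the scoop tipped about 54° over the funnel. It looks empty in the wrist view, and a reddish bead is visible through the spout at about (600,93). I'll tip slightly further and wait, then level out.

Call:
step_arm([
  {"dx": 0,"dy": -0.016,"dz": -0.0143,"ax": -0.0444,"ay": 0,"az": 0,"gripper": 0},
  {"dx": 0,"dy": 0,"dz": 0,"ax": 0,"ay": 0,"az": 0,"gripper": 0},
  {"dx": 0,"dy": 0,"dz": 0,"ax": 0,"ay": 0,"az": 0,"gripper": 0},
  {"dx": 0,"dy": 0,"dz": 0,"ax": 0,"ay": 0,"az": 0,"gripper": 0},
])

```text
clock: 24.08
eef_pos: [687.7, -116.4, 281.6]
tool_rot: [2.129, 0.001, 2.967]
force: [-0.2, 0.3, -2.2]
width: 14.7
gripper_force: 59.1
```

```bash
python3 - <<'E'
from cell import ctrl
import cv2,numpy as np
d=ctrl.get_image("wrist");np.savez("w3.npz",**d)
c=d["color"][130:400,0:470];cv2.imwrite("pics/pour2.png",cv2.resize(c,None,fx=1.7,fy=1.7)[...,::-1])
E
```

```text
(no output)
```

View pics/pour2.png

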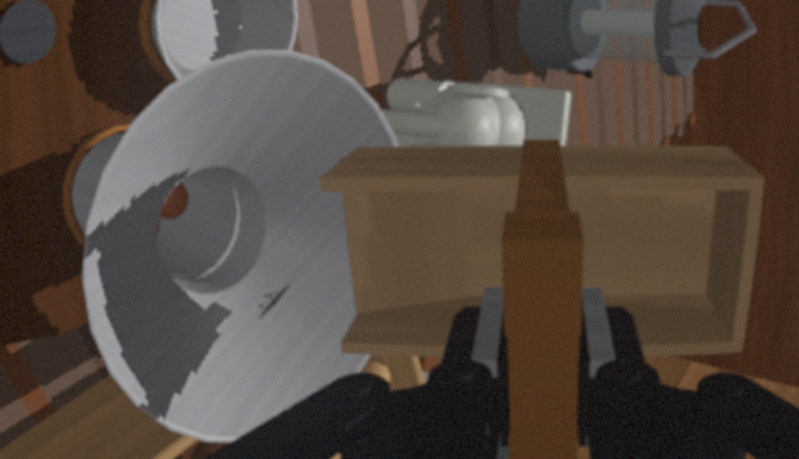

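The scoop is empty (interior around (550,250)), the funnel cone is clear, and a bead shows inside the tin through the spout at (172,200). I'll level the scoop while lifting.

Call:
step_arm([
  {"dx": 0,"dy": 0.0153,"dz": 0.0155,"ax": 0.0444,"ay": 0,"az": 0,"gripper": 0},
  {"dx": 0,"dy": 0.0153,"dz": 0.0155,"ax": 0.0444,"ay": 0,"az": 0,"gripper": 0},
  {"dx": 0,"dy": 0.0153,"dz": 0.0155,"ax": 0.0444,"ay": 0,"az": 0,"gripper": 0},
  {"dx": 0,"dy": 0.0153,"dz": 0.0155,"ax": 0.0444,"ay": 0,"az": 0,"gripper": 0},
  {"dx": 0,"dy": 0.0153,"dz": 0.0155,"ax": 0.0444,"ay": 0,"az": 0,"gripper": 0},
  {"dx": 0,"dy": 0.0153,"dz": 0.0155,"ax": 0.0444,"ay": 0,"az": 0,"gripper": 0},
  {"dx": 0,"dy": 0.0153,"dz": 0.0155,"ax": 0.0444,"ay": 0,"az": 0,"gripper": 0},
  {"dx": 0,"dy": 0.0153,"dz": 0.0155,"ax": 0.0444,"ay": 0,"az": 0,"gripper": 0},
  {"dx": 0,"dy": 0.0153,"dz": 0.0155,"ax": 0.0444,"ay": 0,"az": 0,"gripper": 0},
  {"dx": 0,"dy": 0.0153,"dz": 0.01,"ax": 0.0444,"ay": 0,"az": 0,"gripper": 0},
  {"dx": 0,"dy": 0.0153,"dz": 0.005,"ax": 0.0444,"ay": 0,"az": 0,"gripper": 0},
  {"dx": 0,"dy": 0.0153,"dz": 0,"ax": 0.0444,"ay": 0,"az": 0,"gripper": 0},
  {"dx": 0,"dy": 0.0153,"dz": -0.01,"ax": 0.0444,"ay": 0,"az": 0,"gripper": 0},
  {"dx": 0,"dy": 0.0153,"dz": -0.02,"ax": 0.0444,"ay": 0,"az": 0,"gripper": 0},
  {"dx": 0,"dy": 0,"dz": -0.02,"ax": 0.0222,"ay": 0,"az": 0,"gripper": 0},
  {"dx": 0,"dy": 0,"dz": 0,"ax": 0,"ay": 0,"az": 0,"gripper": 0},
  {"dx": 0,"dy": 0,"dz": 0,"ax": 0,"ay": 0,"az": 0,"gripper": 0},
])

```text
clock: 26.25
eef_pos: [701.2, -38.6, 294.2]
tool_rot: [3.141, 0.0, 2.965]
force: [0.5, -0.8, -2.3]
width: 14.7
gripper_force: 58.9
```

```bash
python3 go.py 526 258 290 180 0 170
```

```text
clock 26.25 pos [701.2 -38.6 294.2] rpy [179.9   0.  169.9] q [-0.08  0.68  0.18  1.3  -0.12  1.17  1.51] w 14.7
shift units [0.748 0.871 0.015] rows>= 5.512027262954606 turn units [ 0.001  0.    -0.001] rows>= 0.009782889787114687
```

Call:
step_arm([
  {"dx": 0.03,"dy": 0.036,"dz": 0,"ax": 0,"ay": 0,"az": 0,"gripper": 0},
  {"dx": 0.06,"dy": 0.07,"dz": 0,"ax": 0,"ay": 0,"az": 0,"gripper": 0},
  {"dx": 0.08,"dy": 0.093,"dz": 0,"ax": 0,"ay": 0,"az": 0,"gripper": 0},
  {"dx": 0.08,"dy": 0.093,"dz": 0,"ax": 0,"ay": 0,"az": 0,"gripper": 0},
  {"dx": 0.08,"dy": 0.093,"dz": 0,"ax": 0,"ay": 0,"az": 0,"gripper": 0},
  {"dx": 0.08,"dy": 0.093,"dz": 0,"ax": 0,"ay": 0,"az": 0,"gripper": 0},
  {"dx": 0.08,"dy": 0.093,"dz": 0,"ax": 0,"ay": 0,"az": 0,"gripper": 0},
  {"dx": 0.08,"dy": 0.093,"dz": 0,"ax": 0,"ay": 0,"az": 0,"gripper": 0},
  {"dx": 0.08,"dy": 0.093,"dz": 0,"ax": 0,"ay": 0,"az": 0,"gripper": 0},
  {"dx": 0.06,"dy": 0.07,"dz": 0,"ax": 0,"ay": 0,"az": 0,"gripper": 0},
  {"dx": 0.03,"dy": 0.035,"dz": 0,"ax": 0,"ay": 0,"az": 0,"gripper": 0},
  {"dx": 0.008,"dy": 0.01,"dz": 0,"ax": 0,"ay": 0,"az": 0,"gripper": 0},
  {"dx": 0,"dy": 0,"dz": 0.08,"ax": 0,"ay": 0,"az": 0,"gripper": 0},
  {"dx": 0,"dy": 0,"dz": 0.12,"ax": 0,"ay": 0,"az": 0,"gripper": 0},
  {"dx": 0,"dy": 0,"dz": 0.12,"ax": 0,"ay": 0,"az": 0,"gripper": 0},
  {"dx": 0,"dy": 0,"dz": 0.12,"ax": 0,"ay": 0,"az": 0,"gripper": 0},
  {"dx": 0,"dy": 0,"dz": 0.08,"ax": 0,"ay": 0,"az": 0,"gripper": 0},
  {"dx": 0,"dy": 0,"dz": 0.05,"ax": 0,"ay": 0,"az": 0,"gripper": 0},
  {"dx": 0,"dy": 0,"dz": 0,"ax": 0,"ay": 0,"az": 0,"gripper": 0},
  {"dx": 0,"dy": 0,"dz": 0,"ax": 0,"ay": 0,"az": 0,"gripper": 0},
])

```text
clock: 28.75
eef_pos: [527.2, 259.0, 124.2]
tool_rot: [3.14, 0.002, 2.966]
force: [-0.4, 0.2, -1.8]
width: 14.8
gripper_force: 58.9
```

```bash
python3 go.py 526 258 90 180 0 170
```

```text
clock 28.75 pos [527.2 259.  124.2] rpy [1.799e+02 1.000e-01 1.699e+02] q [-0.58  0.71  0.13  1.81 -0.14  0.62  1.02] w 14.8
shift units [ 0.003 -0.004  0.114] rows>= 0.5477743865889844 turn units [ 0.001  0.001 -0.001] rows>= 0.014998702021998314
```

Call:
step_arm([
  {"dx": 0,"dy": 0,"dz": 0.04,"ax": 0.001,"ay": 0.001,"az": 0,"gripper": 0},
  {"dx": 0,"dy": 0,"dz": 0.04,"ax": 0,"ay": 0,"az": 0,"gripper": 0},
  {"dx": 0,"dy": 0,"dz": 0.02,"ax": 0,"ay": 0,"az": 0,"gripper": 0},
  {"dx": 0,"dy": 0,"dz": 0.01,"ax": 0,"ay": 0,"az": 0,"gripper": 0},
  {"dx": 0,"dy": 0,"dz": 0.005,"ax": 0,"ay": 0,"az": 0,"gripper": 0},
  {"dx": 0,"dy": 0,"dz": 0,"ax": 0,"ay": 0,"az": 0,"gripper": 0},
  {"dx": 0,"dy": 0,"dz": 0,"ax": 0,"ay": 0,"az": 0,"gripper": 0},
])

```text
clock: 29.62
eef_pos: [526.3, 259.0, 89.0]
tool_rot: [-3.141, -0.001, 2.967]
force: [0.6, -0.1, -1.8]
width: 15.1
gripper_force: 58.9
```

Call:
step_arm([
  {"dx": 0,"dy": 0,"dz": 0.004,"ax": 0,"ay": 0,"az": 0,"gripper": 0},
  {"dx": 0,"dy": 0,"dz": 0.003,"ax": 0,"ay": 0,"az": 0,"gripper": 0},
  {"dx": 0,"dy": 0,"dz": 0,"ax": 0,"ay": 0,"az": 0,"gripper": 0},
  {"dx": 0,"dy": 0,"dz": 0,"ax": 0,"ay": 0,"az": 0,"gripper": 0},
])

```text
clock: 30.12
eef_pos: [526.3, 258.9, 87.5]
tool_rot: [-3.141, -0.001, 2.966]
force: [-2.6, -0.9, 5.4]
width: 14.8
gripper_force: 60.0
```

Touchdown: the upward force is 5 N. I'll release and retreat.

Call:
step_arm([
  {"dx": 0,"dy": 0,"dz": 0,"ax": 0,"ay": 0,"az": 0,"gripper": 0.25},
  {"dx": 0,"dy": 0,"dz": 0,"ax": 0,"ay": 0,"az": 0,"gripper": 0.4},
  {"dx": 0,"dy": 0,"dz": 0,"ax": 0,"ay": 0,"az": 0,"gripper": 0.6},
  {"dx": 0,"dy": 0,"dz": 0,"ax": 0,"ay": 0,"az": 0,"gripper": 0.6},
  {"dx": 0,"dy": 0,"dz": -0.03,"ax": 0,"ay": 0,"az": 0,"gripper": 0.6},
  {"dx": 0,"dy": 0,"dz": -0.06,"ax": 0,"ay": 0,"az": 0,"gripper": 0.6},
  {"dx": 0,"dy": 0,"dz": -0.12,"ax": 0,"ay": 0,"az": 0,"gripper": 0.6},
  {"dx": 0,"dy": 0,"dz": -0.15,"ax": 0,"ay": 0,"az": 0,"gripper": 0.6},
  {"dx": 0,"dy": 0,"dz": -0.15,"ax": 0,"ay": 0,"az": 0,"gripper": 0.6},
  {"dx": 0.1,"dy": 0.1,"dz": 0,"ax": 0,"ay": 0,"az": 0,"gripper": 0.6},
  {"dx": 0.15,"dy": 0.1,"dz": 0,"ax": 0,"ay": 0,"az": 0,"gripper": 0.6},
  {"dx": 0.15,"dy": 0.1,"dz": 0,"ax": 0,"ay": 0,"az": 0,"gripper": 0.6},
  {"dx": 0,"dy": 0,"dz": 0,"ax": 0,"ay": 0,"az": 0,"gripper": 0.6},
  {"dx": 0,"dy": 0,"dz": 0,"ax": 0,"ay": 0,"az": 0,"gripper": 0.6},
])

```text
clock: 31.88
eef_pos: [424.5, 368.3, 240.9]
tool_rot: [3.142, 0.0, 2.967]
force: [0.6, 0.4, 0.2]
width: 51.1
gripper_force: 0.0
```

```bash
python3 - <<'E'
from h import *
from cell import ctrl
d=ctrl.get_image("top");P=cloud(d);a=d["color"][120:300,190:460];s=ctrl.get_image("scene")["color"][220:370,180:420]
c=np.zeros((530,800,3),np.uint8);c[:,:]=0
c[:530,:]=cv2.resize(a,(800,530));c[:230,:360]=np.where(1,cv2.resize(s,(360,230)),0) if 0 else c[:230,:360]
cv2.imwrite("pics/end.png",c[...,::-1])
m=(abs(P[...,0]-526)<60)&(abs(P[...,1]-258)<80)
for lo,hi in((30,50),(70,100)):
    k=m&(P[...,2]>lo)&(P[...,2]<hi);print(lo,k.sum(),P[k][:,2].min().round(),P[k][:,2].max().round(),cv2.minAreaRect(np.float32(P[k][:,:2])) if k.any() else 0)
hs=cv2.cvtColor(d["color"],cv2.COLOR_RGB2HSV)
f=np.hypot(P[...,0]-688,P[...,1]+113)<60
r=f&(hs[...,1]>90);print('red px in funnel',r.sum(),np.argwhere(r).mean(0) if r.any() else 0,P[r].mean(0) if r.any() else 0)
m=(abs(P[...,0]-568.7)<40)&(abs(P[...,1]+251)<40)&(abs(P[...,2]-85)<6);print(P[m].mean(0))
E
```

```text
30 200 30.0 48.0 ((524.8636474609375, 258.302978515625), (128.5043182373047, 60.55061340332031), 80.44488525390625)
70 189 73.0 100.0 ((525.3432006835938, 257.7741394042969), (17.172649383544922, 61.661258697509766), 80.00410461425781)
red px in funnel 227 [189.02643172 370.83259912] [ 664.08778408 -107.92867357   41.03770672]
[ 569.2006227  -250.70387945   84.92285979]
```

View pics/end.png

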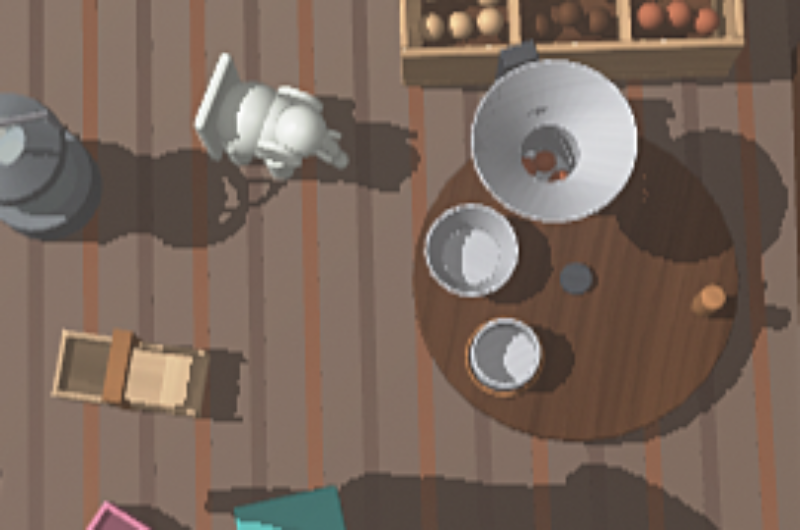

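The top crop shows the scoop standing level and empty at about (130,370). Beads are visible down the spout at about (545,162), none are on the table, and the bowl, low tin and handle are undisturbed. I'll check the bead heights and then hand in.

```bash
python3 - <<'E'
from h import *
from cell import ctrl
d=ctrl.get_image("top");P=cloud(d);hs=cv2.cvtColor(d["color"],cv2.COLOR_RGB2HSV)
m=np.zeros((480,640),bool);m[163:183,365:388]=1
m&=(hs[...,1]>90);z=P[...,2][m];print(m.sum(),np.percentile(z,[0,10,50,90,100]).round(1))
if m.sum() and np.percentile(z,90)<100: print(ctrl.finish_job())
E
```

```text
59 [47.8 52.6 58.4 64.3 67.5]
the job is handed in; nothing more can be done
None
```

The job is handed in, and I haven't seen a verdict: the turntable is clicked in with the tall tin under the funnel, and the empty scoop stands level and released on the table. The beads I can see down the spout lie in the tin; I couldn't count all five, but none are left in the scoop, in the funnel or on the table.

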